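# Fetch the brass sleeve from behind the spring flap

### The arm

A 6-joint arm with a two-finger parallel gripper is mounted at the origin on the work surface. World frame = base frame: x ahead of the robot, y to its left, z up, the work surface at z = 0. Lengths are in mm, angles in rad, forces in N, time in s.
With the tool pointing down it reaches from about 325 to 900 mm from the base axis. Payload 3.5 kg.
Tool frame: the origin (TCP) lies on the centre line of the jaws, within the pads' length; the fingertips stand 11 mm ahead of it and the grasp point (between the pads) lies 8 mm behind it; z points along the fingers, x is the direction in which the jaws open and shut, and the axes are right-handed (so a half turn about z gives the same grasp; the last joint's range is limited). The gripper opens to 85 mm and grips with 20 to 120 N. Pads are 22 mm wide; open, the fingers measure 114 mm over their backs; the gripper's body (76 mm by 85 mm) begins 54 mm behind the grasp point. The pads swing forward as they close: fully open they stand 13 mm farther back than shut.
Start: joints at [-1.409, 0.276, -0.026, 1.268, 0, 1.467], TCP at [163.56, -603.216, 242.313] pointing down, gripper open.
Joint ranges: [-3.12, 3.12], [-0.85, 1.88], [-1.08, 1.24], [-1.95, 2.15], [-1.57, 1.53], [-3.14, 3.14]. Speed limits (rad/s): [2.57, 2.57, 3.14, 3.14, 3.14, 3.14].

### API

Orientations are given as a unit quaternion [w, x, y, z].
In Python, from bench import get_state, get_image, get_calibration, job_done gives the robot as it stands. The module is installed in compiled form; this text tells all that it offers.
- The arm moves only by the tool drive_tool, never from a script. Its argument "series" is a list of rows, each a list of 6 numbers: the shift along the tool's x, y, z normalised to -1 to 1, where 1 is 40 cm, then the turn, a rotation vector about the tool's x, y, z normalised to -1 to 1, where 1 is 0.5 rad. A call has 1 to 10 rows; each row is the pose to reach, as a shift and turn from the pose commanded when the call began, along the tool's axes at that moment; what a row does not reach only later rows make up. A row lasts 1/12 s, in which the tool goes at most 41.7 mm and 7.16 degrees, less where a joint would pass 70% of its speed; a pose out of reach is approached as far as the arm can. A call with a number of a shift or a turn outside -1 to 1 is refused whole. A call with a gripper value outside its range is refused whole. "fingers" is the closure, from 0 (fully open) to 1 (shut), set as the call begins (left out, the last holds). The fingers move at their own pace and stop on an object; the grip force is fixed at half the most. Time passes only in rows, so rows that repeat a pose let the fingers close. It gives the time, the measured TCP pose, the force and the opening at its end, in the units of the state.
- get_state(): the state, without advancing time (a new reading comes with each control period).
- get_image(name): name is "scene" or "top"; returns the picture (400x640x3 uint8, red, green, blue); there is no depth.
- get_calibration(name): a dict with "vfov" (degrees; the focal length in pixels is half the picture's height over the tangent of half this angle, whatever the lens; pixels are square), "cx", "cy" (the principal point, pixels), "T" (4x4, takes a point from camera to world coordinates). Camera axes: x right, y down, z forward; pixel columns grow to the right and rows downward; lengths in mm; the calibration is good to about 2 mm. A picture is of the moment at which its call begins. get_calibration takes no time and is no camera call.
- job_done(): hands the job in, once; it reports no verdict.
The state is a dict: "clock": time; "q": joint angles; "joint_vel": joint speeds; "effort": joint torques, N m; "tool_pos": TCP position; "tool_rot": TCP orientation; "force": force on the tool from outside, world axes, zero at the start; "wrist_torque": the same for the moment, N m; "gripper_width": opening from 0.0 (shut) to 1.0 (fully open).
Only numpy, scipy, OpenCV 4.12 (cv2) and the standard library are available. Lean on these libraries where they do the work, as an engineer would, in place of code of your own. Each camera call takes 0.05 s, during which the arm holds its last target. There are 200 camera calls.

### The job

Push the spring-closing clear flap of the blue sleeve station back with the hand and, keeping it held open, take out the brass-coloured sleeve (not the steel or the black one). Set the sleeve down upright, without dropping it, in the middle of the round table of the dial gauge stand, let go of it, and leave the flap closed.

Things in the scene. Friction and masses are not known exactly. Their poses are not given: they have to be found in the camera images.
- station: Blue tray 155 x 350 mm, fixed, floor 8 mm thick, front open without lip, side and back rims 32 mm high. Origin at bench level under the row of sleeves; x points to the back, away from the robot (yaw up to 12 degrees), y along the row. The floor spans x = -60 to +95 mm. A brass, a steel and a black sleeve of one size stand at x = 0 and y = -90, 0, +90 mm (each to about 5 mm), in any order.
- flap (a joint): Slick clear bent flap, 300 mm wide. Hinge along station y at x = +75, z = 42 mm; shut (0), its lower panel leans over the sleeves, up and forward to a bend at x = -32, z = 132 mm, whence the upper panel rises upright to a yellow edge at z = 187. Rad, grows as it swings up and back, to 1.35. Spring-shut, 2 to 6 N. A hand lowered in front (x about -115 mm) to sleeve height and moved to +x pushes it open.
- brass_center (a point): Centre (half-way up) of the brass-coloured sleeve: plain upright tube of 34 mm outer diameter, 20 mm bore, 56 mm high, about 0.28 kg, standing loose on the 8 mm floor plate of the station, so that its centre is 36 mm above the bench. z along its axis.
- gauge_table (a point): Centre of the top of the round aluminium table, 90 mm across with a red ring, 30 mm above the bench, on the fixed gauge stand. z up, x away from the robot (yaw up to 17 degrees). Base plate y = -65 to +65, x = -65 to +135 mm, 15 mm high. Behind it, at x = +118 mm, a column 185 mm high with a 56 mm dial at y = +55 mm, its centre 170 mm above the bench.
There are look-alikes about, which are no part of the job. Leave any green look-alike of the part that bears gauge_table alone.

How it is judged (in metres and radians):
On the way:
1. the brass sleeve is gripped in the station while the flap is held open (more than 0.15 rad) (value of joint flap above 0.15 rad and contact force between the fingers and brass_sleeve above 1 N and x of brass_center in the frame of station above -0.03 m and z of brass_center in the frame of station below 0.06 m), for 0.1 s.
At the end, for the whole second after the job is handed in: The brass sleeve stands upright (within 6 degrees) and at rest on the round table of the gauge stand, its axis within 20 mm of the table's centre, released, and the flap is closed (under 0.06 rad) (horizontal distance between brass_center and gauge_table below 0.02 m and z of brass_center in the frame of gauge_table between 0.023 and 0.033 m and angle between the z axis of brass_center and the z axis of gauge_table, either way round below 0.1 rad and linear speed of brass_sleeve below 0.02 m/s and value of joint flap below 0.06 rad); the robot touches nothing.
It fails at once if the brass sleeve is dropped: let go over the round table while its foot is more than 15 mm above it (horizontal distance between brass_center and gauge_table below 0.06 m and z of brass_center in the frame of gauge_table above 0.043 m and contact force between the fingers and brass_sleeve below 0.05 N).
It also fails if it takes over 42 s, if anything falls off the work surface, if the arm or the gripper's body presses on something with over 40 N, if the wrist force passes 120 N, or if a joint passes its speed limit or range.

## Working session

There is one attempt and no reset: what is moved stays moved. The work goes in short steps, Python scripts to look and compute and a tool call to move; the robot and the scene stay as the last step left them, time stands still between calls to the robot, and variables do not carry over. Pictures are saved under pics/ and viewed, about 8 in all and at most 12, crops included, and the job is handed in when it is done.

Besides the shell and the picture viewer there is one more tool, called in YAML: its name, and indented under it one key for each argument. drive_tool: Moves the arm, as the interface text tells. Scaled input: -1 to 1 covers 40 cm each way for a shift and 0.5 rad each way for a turn. Its arguments: {"type":"object","properties":{"series":{"type":"array"},"fingers":{"type":"number"}},"required":["series"]}

```bash
mkdir -p pics; cat > h.py <<'E'
import numpy as np, cv2
from bench import *
def K(n):
    c=get_calibration(n); return 200/np.tan(np.radians(c["vfov"])/2),c["cx"],c["cy"],np.array(c["T"])
def ray(n,u,v):
    f,cx,cy,T=K(n); d=T[:3,:3]@np.array([(u-cx)/f,(v-cy)/f,1]); return T[:3,3],d/np.linalg.norm(d)
def onz(n,u,v,z):
    o,d=ray(n,u,v); return o+d*(z-o[2])/d[2]
def proj(n,p):
    f,cx,cy,T=K(n); q=T[:3,:3].T@(np.array(p,float)-T[:3,3]); return np.array([cx+f*q[0]/q[2],cy+f*q[1]/q[2]])
def tri(a,b):
    (o1,d1),(o2,d2)=ray("scene",*a),ray("top",*b)
    A=np.stack([d1,-d2],1); s=np.linalg.lstsq(A,o2-o1,rcond=None)[0]
    p,q=o1+d1*s[0],o2+d2*s[1]; return (p+q)/2,np.linalg.norm(p-q)
def snap(n,name):
    im=get_image(n); cv2.imwrite(f"pics/{name}.png",im[...,::-1]); return im
E
python3 - <<'E'
from h import *
for n in("scene","top"):
    snap(n,n+"0"); f,cx,cy,T=K(n); print(n,f,cx,cy,T.round(3).tolist())
print(get_state())
print(get_calibration("top"))
E
```

```text
scene 426.0163002779376 322.5873010368001 208.38202532439485 [[-0.697, 0.487, -0.526, 1081.098], [0.717, 0.483, -0.503, 515.275], [0.008, -0.728, -0.686, 876.916], [0.0, 0.0, 0.0, 1.0]]
top 446.0748846581124 319.6287726347259 203.22339307523794 [[-0.046, -0.979, 0.201, 229.526], [-0.999, 0.045, -0.01, -81.015], [0.001, -0.201, -0.98, 1065.563], [0.0, 0.0, 0.0, 1.0]]
{'clock': 0.1, 'q': array([-1.40944528e+00,  2.77059158e-01, -2.77970999e-02,  1.26800372e+00,
        9.58873550e-06,  1.46743592e+00]), 'joint_vel': array([-0.00055587, -0.00048437,  0.00418442, -0.00154344, -0.00012493,
        0.00068173]), 'effort': array([ 1.40773491e-04, -4.46706712e+01,  2.96128839e+01,  8.42847512e-03,
       -1.14474533e-04, -6.50358146e-06]), 'tool_pos': array([ 163.42122191, -602.51954278,  241.24498327]), 'tool_rot': array([-7.11639188e-04,  7.94238449e-01, -6.07605318e-01, -7.47166477e-04]), 'force': array([-0.35463256, -0.05049836, -0.61418006]), 'wrist_torque': array([-0.00857371,  0.09123581, -0.02869918]), 'gripper_width': 1.0031860858846593}
{'vfov': 48.29865516645834, 'cx': 319.6287726347259, 'cy': 203.22339307523794, 'T': array([[-4.57448110e-02, -9.78560541e-01,  2.00815038e-01,
         2.29526403e+02],
       [-9.98952533e-01,  4.45861222e-02, -1.02914350e-02,
        -8.10152774e+01],
       [ 1.11722834e-03, -2.01075471e-01, -9.79575116e-01,
         1.06556295e+03],
       [ 0.00000000e+00,  0.00000000e+00,  0.00000000e+00,
         1.00000000e+00]])}
```

View pics/scene0.png

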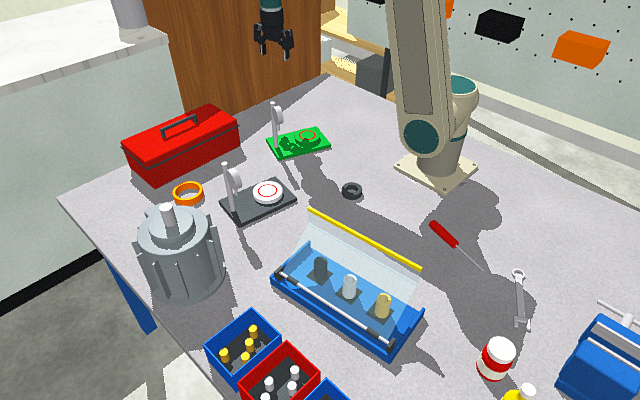

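View pics/top0.png

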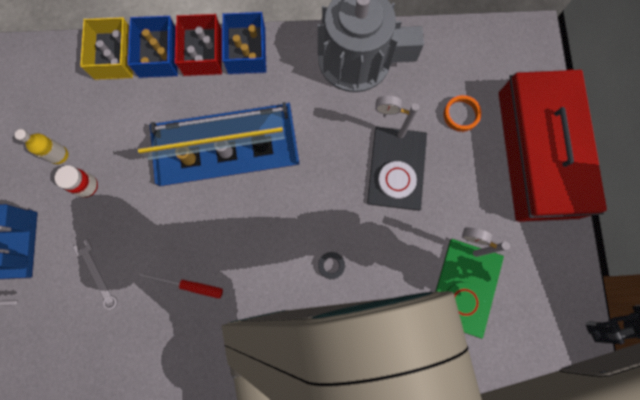

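Candidates, given as scene / top pixels:
- **Brass-coloured:** the brass sleeve (383,304)/(187,157). Possible confusions are the steel sleeve (349,287)/(226,150), the black sleeve (320,268)/(262,147), the screws in the bins (225,353), the orange ring (188,192) and the yellow bottle (520,392).
- **Table:** the white table with a red ring on the dark stand (267,191)/(398,180). The green stand at (300,140)/(466,300) is the look-alike to leave alone.

I choose the tan sleeve and the dark stand, and will check both in one crop.

```bash
cat > m.py <<'E'
from h import *
S=cv2.imread("pics/scene0.png");T=cv2.imread("pics/top0.png")
def comps(im,lo,hi,box,mn=12):
    x0,y0,x1,y1=box; h=cv2.cvtColor(im,cv2.COLOR_BGR2HSV)
    m=np.zeros(h.shape[:2],np.uint8); m[y0:y1,x0:x1]=cv2.inRange(h,lo,hi)[y0:y1,x0:x1]
    n,l,s,c=cv2.connectedComponentsWithStats(m)
    return [(s[i].tolist(),c[i].round(1).tolist()) for i in range(1,n) if s[i,4]>=mn],m
def ends(m):
    p=np.argwhere(m)[:,::-1].astype(float);c=p.mean(0);d=np.linalg.svd(p-c,full_matrices=False)[2][0];t=(p-c)@d
    return c+d*t.min(),c+d*t.max()
# yellow edge
for n,im,b in(("scene",S,(300,200,430,280)),("top",T,(135,120,290,160))):
    c,m=comps(im,(22,150,120),(35,255,255),b); e=ends(m); print(n,"yellow",c,[x.round(1).tolist() for x in e],[onz(n,*x,187).round(1).tolist() for x in e])
for n,im,b in(("scene",S,(245,170,290,210)),("top",T,(375,155,425,205))):
    h=cv2.cvtColor(im,cv2.COLOR_BGR2HSV); x0,y0,x1,y1=b
    r=(((h[...,0]<12)|(h[...,0]>168))&(h[...,1]>60)).astype(np.uint8); k=np.zeros_like(r);k[y0:y1,x0:x1]=1;r*=k
    p=np.argwhere(r)[:,::-1].astype(np.float32); e=cv2.fitEllipse(cv2.convexHull(p)); print(n,"ring",len(p),e,onz(n,*e[0],30).round(1))
    w=((h[...,1]<40)&(h[...,2]>200)|(r>0)).astype(np.uint8)*k
    p=np.argwhere(w)[:,::-1].astype(np.float32); e=cv2.fitEllipse(cv2.convexHull(p)); print(n,"table",len(p),e,onz(n,*e[0],30).round(1))
for n,im,b in(("scene",S,(368,285,398,325)),("top",T,(165,140,210,175))):
    print(n,"brass",comps(im,(14,60,60),(30,255,255),b)[0])
a=cv2.resize(S[190:370,220:440],None,fx=2.5,fy=2.5,interpolation=cv2.INTER_CUBIC)
b=cv2.resize(T[95:205,140:300],(550,378),interpolation=cv2.INTER_CUBIC)
cv2.imwrite("pics/c1.png",a); cv2.imwrite("pics/c2.png",b)
E
python3 m.py
```

```text
scene yellow [([308, 207, 115, 65, 622], [366.8, 239.9])] [[308.0, 207.9], [421.2, 269.6]] [[575.4, -16.6, 187.0], [541.2, 280.7, 187.0]]
top yellow [([138, 128, 144, 25, 498], [207.5, 140.3])] [[281.0, 129.1], [138.0, 150.9]] [[570.7, -17.2, 187.0], [536.5, 278.4, 187.0]]
scene ring 49 ((267.1465759277344, 190.24485778808594), (12.464874267578125, 19.259536743164062), 82.0470199584961) [ 492.8 -281.6   30. ]
scene table 1002 ((268.73858642578125, 185.0701141357422), (40.59814453125, 60.5316162109375), 136.4979248046875) [ 473.5 -296.7   30. ]
top ring 154 ((397.3518981933594, 178.8320770263672), (23.747447967529297, 24.823928833007812), 112.40229797363281) [ 493.  -280.8   30. ]
top table 174 ((397.6902160644531, 180.6704864501953), (24.462581634521484, 28.607891082763672), 162.91058349609375) [ 488.4 -281.2   30. ]
scene brass [([375, 293, 16, 25, 318], [382.4, 305.1])]
top brass [([165, 140, 45, 10, 231], [185.5, 143.9]), ([177, 153, 19, 12, 164], [187.4, 158.1])]
```

View pics/c1.png

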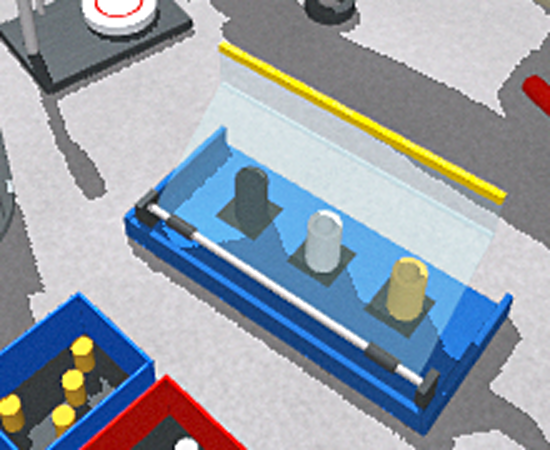

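View pics/c2.png

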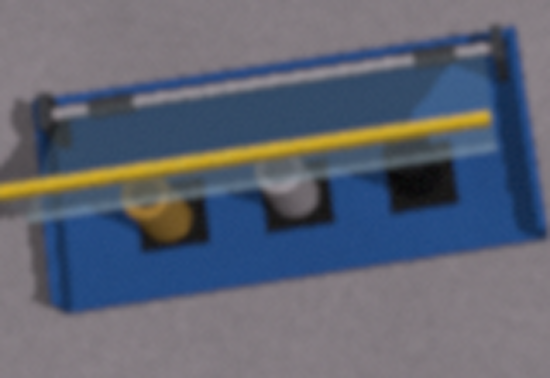

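The crop shows a tan (brass) sleeve at scene (383,305), with clear glass flap over it. It stands at the +y end of the row, steel in the middle and black at the far end. The dark stand carries the red-ring table. Next I cross-check the sleeve's position and plan the approach.

```bash
cat >> h.py <<'E'
from scipy.spatial.transform import Rotation as R
def frame(yaw): # tool down, tool x at world yaw
    c,s=np.cos(yaw),np.sin(yaw); return np.array([[c,s,0],[s,-c,0],[0,0,-1.]])
def plan(way,p=None,yaw=None):
    """way: list of (xyz,yaw) ; prints normalised row for each call"""
    st=get_state(); q=st["tool_rot"]; M=R.from_quat(np.r_[q[1:],q[0]]).as_matrix()
    if p is None: p=st["tool_pos"]
    print("at",p.round(1),"yaw",np.arctan2(M[1,0],M[0,0]).round(3),"tilt",np.degrees(np.arccos(-M[2,2])).round(2),"t",st["clock"])
    for t,y in way:
        N=frame(y); sh=M.T@(np.array(t,float)-p)/400; tr=R.from_matrix(M.T@N).as_rotvec()/.5
        print(sh.round(3).tolist(),tr.round(3).tolist(),"rows",max(np.linalg.norm(sh)*400/41.7,np.linalg.norm(tr)*.5/.125).round(1)); p,M=np.array(t,float),N
E
python3 - <<'E'
from h import *
O=np.array([587.8,135.]);ex=np.array([.9935,.1139]);ey=np.array([-.1139,.9935])
print("brass scene",onz("scene",382.7,305.3,36),"tri w top(187.4 ..)")
P=O+90*ey; print("pred",P)
for n in("scene","top"):
  for z in(8,64): print(n,z,[proj(n,[*(P+d),z]).round(1).tolist() for d in([0,0],17*ey,-17*ey,-17*ex,17*ex)])
# station corners at floor check: front corners z=8 / rims
for c in((-60,175),(-60,-175),(95,175),(95,-175)):
  w=O+c[0]*ex+c[1]*ey; print(c,w.round(0),proj("scene",[*w,32]).round(0),proj("top",[*w,32]).round(0))
im=cv2.imread("pics/scene0.png");h=cv2.cvtColor(im,cv2.COLOR_BGR2HSV)[285:325,365:400]
m=cv2.inRange(h,(14,60,60),(30,255,255)); p=np.argwhere(m); print("rows",[(r+285,(p[p[:,0]==r,1].min()+365),(p[p[:,0]==r,1].max()+365)) for r in sorted(set(p[:,0]))])
im=cv2.imread("pics/top0.png");h=cv2.cvtColor(im,cv2.COLOR_BGR2HSV)[153:175,165:210]
m=cv2.inRange(h,(10,60,60),(30,255,255)); p=np.argwhere(m); print("rows",[(r+153,(p[p[:,0]==r,1].min()+165),(p[p[:,0]==r,1].max()+165)) for r in sorted(set(p[:,0]))])
s=np.array([163.4,-602.5]);e=np.array([463,211.])
plan([([*(s+(e-s)*k/6),250],-1.306+2.991*k/6) for k in range(1,7)])
E
```

```text
brass scene [573.58309764 226.03572382  36.        ] tri w top(187.4 ..)
pred [577.549 224.415]
scene 8 [[379.9, 312.7], [386.0, 316.5], [373.8, 308.9], [383.7, 307.8], [376.0, 317.6]]
scene 64 [[382.3, 298.9], [388.8, 302.8], [376.0, 295.1], [386.3, 294.0], [378.3, 303.9]]
top 8 [[189.3, 157.0], [182.4, 158.0], [196.1, 155.9], [190.0, 163.5], [188.6, 150.5]]
top 64 [[182.5, 149.8], [175.3, 150.9], [189.7, 148.7], [183.2, 156.6], [181.8, 143.0]]
(-60, 175) [508. 302.] [426. 309.] [153. 183.]
(-60, -175) [548. -46.] [309. 240.] [298. 161.]
(95, 175) [662. 320.] [391. 358.] [148. 123.]
(95, -175) [702. -28.] [269. 276.] [289. 102.]
rows [(np.int64(293), np.int64(381), np.int64(385)), (np.int64(294), np.int64(379), np.int64(387)), (np.int64(295), np.int64(378), np.int64(388)), (np.int64(296), np.int64(378), np.int64(389)), (np.int64(297), np.int64(377), np.int64(389)), (np.int64(298), np.int64(377), np.int64(390)), (np.int64(299), np.int64(377), np.int64(390)), (np.int64(300), np.int64(377), np.int64(390)), (np.int64(301), np.int64(376), np.int64(390)), (np.int64(302), np.int64(376), np
[... 945 characters left out ...]
p.int64(195)), (np.int64(158), np.int64(179), np.int64(195)), (np.int64(159), np.int64(180), np.int64(195)), (np.int64(160), np.int64(181), np.int64(195)), (np.int64(161), np.int64(182), np.int64(194)), (np.int64(162), np.int64(183), np.int64(194)), (np.int64(163), np.int64(184), np.int64(193)), (np.int64(164), np.int64(186), np.int64(191))]
at [ 163.4 -602.5  241.2] yaw -1.306 tilt 0.12 t 0.1
[-0.295, -0.209, -0.021] [-0.001, 0.004, -0.997] rows 4.0
[-0.159, -0.325, 0.0] [0.0, 0.0, -0.997] rows 4.0
[0.016, -0.361, 0.0] [0.0, 0.0, -0.997] rows 4.0
[0.186, -0.309, 0.0] [0.0, 0.0, -0.997] rows 4.0
[0.312, -0.183, 0.0] [0.0, 0.0, -0.997] rows 4.0
[0.361, -0.011, 0.0] [0.0, 0.0, -0.997] rows 4.0
```

The predicted station corners, tray and sleeve silhouette match the pictures to about 1–2 px. The brass centre is about (575, 225), 1–2 mm nearer the robot than nominal. The table is at (493, -281). Next I travel at height while turning, so that joint 6 ends within its range.

drive_tool:
  series:
    - [-0.295,-0.209,-0.021,0,0,-1]
    - [-0.295,-0.209,-0.021,0,0,-1]
    - [-0.295,-0.209,-0.021,0,0,-1]
    - [-0.295,-0.209,-0.021,0,0,-1]
    - [-0.295,-0.209,-0.021,0,0,-1]
  fingers: 0

```text
clock: 0.52
tool_pos: [214.2, -462.7, 250.4]
tool_rot: [-0.002, 0.921, -0.389, -0.001]
force: [0.6, 0.0, 0.2]
gripper_width: 0.997
```

drive_tool:
  series:
    - [-0.16,-0.325,0,0,0,-1]
    - [-0.16,-0.325,0,0,0,-1]
    - [-0.16,-0.325,0,0,0,-1]
    - [-0.16,-0.325,0,0,0,-1]
    - [-0.16,-0.325,0,0,0,-1]

```text
clock: 0.93
tool_pos: [263.1, -327.7, 250.2]
tool_rot: [-0.001, 0.989, -0.15, -0.0]
force: [-0.2, -0.1, 0.4]
gripper_width: 1.001
```

drive_tool:
  series:
    - [0.015,-0.36,0,0,0,-1]
    - [0.015,-0.36,0,0,0,-1]
    - [0.015,-0.36,0,0,0,-1]
    - [0.015,-0.36,0,0,0,-1]
    - [0.015,-0.36,0,0,0,-1]

```text
clock: 1.35
tool_pos: [312.5, -193.7, 250.5]
tool_rot: [-0.0, 0.995, 0.099, 0.0]
force: [0.1, -0.2, -0.5]
gripper_width: 1.006
```

drive_tool:
  series:
    - [0.185,-0.31,0,0,0,-1]
    - [0.185,-0.31,0,0,0,-1]
    - [0.185,-0.31,0,0,0,-1]
    - [0.185,-0.31,0,0,0,-1]
    - [0.185,-0.31,0,0,0,-1]

```text
clock: 1.77
tool_pos: [362.2, -58.4, 250.8]
tool_rot: [0.0, 0.94, 0.342, 0.001]
force: [-0.5, 0.5, 0.2]
gripper_width: 1.002
```

drive_tool:
  series:
    - [0.31,-0.185,0,0,0,-1]
    - [0.31,-0.185,0,0,0,-1]
    - [0.31,-0.185,0,0,0,-1]
    - [0.31,-0.185,0,0,0,-1]
    - [0.31,-0.185,0,0,0,-1]

```text
clock: 2.18
tool_pos: [411.2, 77.7, 250.7]
tool_rot: [0.0, 0.826, 0.563, 0.001]
force: [-0.2, -0.0, -0.6]
gripper_width: 0.997
```

drive_tool:
  series:
    - [0.36,-0.01,0,0,0,-1]
    - [0.36,-0.01,0,0,0,-1]
    - [0.36,-0.01,0,0,0,-1]
    - [0.36,-0.01,0,0,0,-1]
    - [0.36,-0.01,0,0,0,-1]
    - [0.36,-0.01,0,0,0,-1]

```text
clock: 2.68
tool_pos: [459.1, 210.7, 250.2]
tool_rot: [0.0, 0.664, 0.748, -0.001]
force: [0.0, 0.6, -0.7]
gripper_width: 1.001
```

```bash
python3 - <<'E'
from h import *
plan([([461,212,35],1.685),([575,225,35],1.685)])
E
```

```text
at [459.1 210.7 250.2] yaw 1.689 tilt 0.09 t 2.6833
[0.003, 0.006, 0.538] [-0.002, 0.003, 0.008] rows 5.2
[-0.0, 0.287, 0.0] [0.0, 0.0, 0.0] rows 2.8
```

drive_tool:
  series:
    - [0.003,0.006,0.1,0,0,0.01]
    - [0.003,0.006,0.2,0,0,0.01]
    - [0.003,0.006,0.3,0,0,0.01]
    - [0.003,0.006,0.4,0,0,0.01]
    - [0.003,0.006,0.47,0,0,0.01]
    - [0.003,0.006,0.51,0,0,0.01]
    - [0.003,0.006,0.53,0,0,0.01]
    - [0.003,0.006,0.538,0,0,0.01]
    - [0.003,0.006,0.538,0,0,0.01]

```text
clock: 3.43
tool_pos: [460.5, 212.0, 35.6]
tool_rot: [0.0, 0.665, 0.747, -0.0]
force: [0.2, 0.5, -0.2]
gripper_width: 1.001
```

drive_tool:
  series:
    - [0,0.015,0,0,0,0]
    - [0,0.03,0,0,0,0]
    - [0,0.045,0,0,0,0]
    - [0,0.06,0,0,0,0]
    - [0,0.075,0,0,0,0]
    - [0,0.09,0,0,0,0]
    - [0,0.105,0,0,0,0]
    - [0,0.12,0,0,0,0]
    - [0,0.135,0,0,0,0]
    - [0,0.15,0,0,0,0]

```text
clock: 4.27
tool_pos: [517.9, 220.0, 34.7]
tool_rot: [-0.001, 0.664, 0.748, -0.002]
force: [-5.7, -0.7, 1.5]
gripper_width: 1.002
```

```bash
python3 - <<'E'
from h import *
a=snap("scene","s1")
cv2.imwrite("pics/c3.png",cv2.resize(a[150:370,220:480],None,fx=2.2,fy=2.2,interpolation=cv2.INTER_CUBIC)[...,::-1])
s=get_state();print(s["force"],s["wrist_torque"])
plan([([575,225,35],1.685)])
E
```

```text
[-3.03734117 -0.08269916 -0.62162353] [-0.10459568  0.20602809 -0.05738136]
at [519.7 220.2  35. ] yaw 1.689 tilt 0.11 t 4.3167
[-0.004, 0.139, -0.0] [-0.004, 0.001, 0.008] rows 1.3
```

View pics/c3.png

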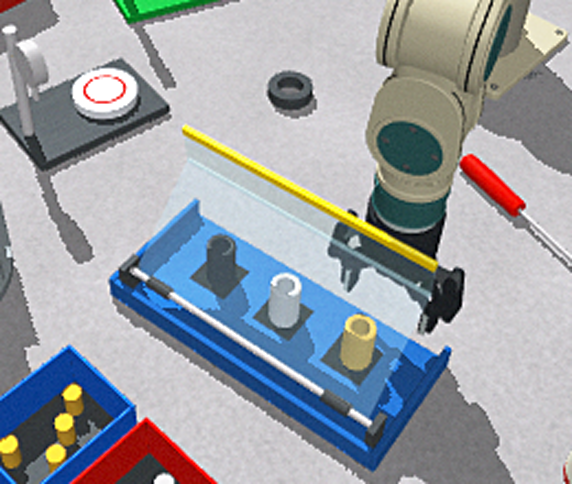

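The crop shows the gripper at (390,270), pushing the flap. The fingers straddle the brass sleeve at (358,342), and steel and black are clear. I keep pushing, then close.

drive_tool:
  series:
    - [-0.004,0.015,0,0,0,0.008]
    - [-0.004,0.03,0,0,0,0.008]
    - [-0.004,0.045,0,0,0,0.008]
    - [-0.004,0.06,0,0,0,0.008]
    - [-0.004,0.075,0,0,0,0.008]
    - [-0.004,0.09,0,0,0,0.008]
    - [-0.004,0.105,0,0,0,0.008]
    - [-0.004,0.12,0,0,0,0.008]
    - [-0.004,0.13,0,0,0,0.008]
    - [-0.004,0.138,0,0,0,0.008]

```text
clock: 5.15
tool_pos: [575.2, 225.3, 35.4]
tool_rot: [-0.0, 0.666, 0.746, -0.0]
force: [-4.3, 0.2, 0.9]
gripper_width: 1.001
```

```bash
python3 - <<'E'
from h import *
a=snap("scene","s2")
cv2.imwrite("pics/c4.png",cv2.resize(a[180:350,300:480],None,fx=3,fy=3,interpolation=cv2.INTER_CUBIC)[...,::-1])
s=get_state();print(s["force"],s["wrist_torque"])
plan([([575,225,35],1.685)])
E
```

```text
[-2.74039939 -0.31020328 -0.43805712] [ 0.009353    0.15619726 -0.02361956]
at [575.9 225.3  35.5] yaw 1.685 tilt 0.05 t 5.2
[-0.001, -0.002, 0.001] [0.002, -0.0, -0.0] rows 0.0
```

View pics/c4.png

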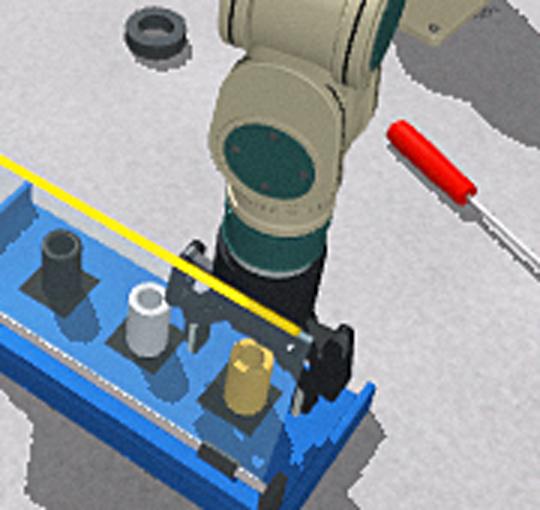

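The fingertips' midpoint falls at scene (383,305), which matches the sleeve. The flap's yellow edge lies against the hand. Closing.

drive_tool:
  series:
    - [0,0,0,0,0,0]
    - [0,0,0,0,0,0]
    - [0,0,0,0,0,0]
    - [0,0,0,0,0,0]
    - [0,0,0,0,0,0]
    - [0,0,0,0,0,0]
    - [0,0,0,0,0,0]
    - [0,0,0,0,0,0]
    - [0,0,0,0,0,0]
    - [0,0,0,0,0,0]
  fingers: 1

```text
clock: 6.03
tool_pos: [574.5, 225.3, 35.5]
tool_rot: [-0.0, 0.666, 0.746, -0.0]
force: [-4.6, 0.3, 0.7]
gripper_width: 0.385
```

drive_tool:
  series:
    - [0,0,-0.005,0,0,0]
    - [0,0,-0.01,0,0,0]
    - [0,0,-0.02,0,0,0]
    - [0,0,-0.025,0,0,0]
    - [0,0,-0.025,0,0,0]

```text
clock: 6.45
tool_pos: [575.2, 225.3, 46.1]
tool_rot: [0.0, 0.666, 0.746, 0.0]
force: [-3.4, -1.7, -2.4]
gripper_width: 0.385
```

```bash
python3 - <<'E'
from h import *
a=snap("scene","s3")
cv2.imwrite("pics/c5.png",cv2.resize(a[180:350,300:480],None,fx=3,fy=3,interpolation=cv2.INTER_CUBIC)[...,::-1])
s=get_state();print(s["force"],s["wrist_torque"],s["gripper_width"]*85)
plan([([461,212,45],1.685)])
E
```

```text
[-3.7611534  -0.03199584 -1.77076688] [-0.07754471  0.26498494 -0.0122355 ] 32.63157788940543
at [575.2 225.3  46.1] yaw 1.685 tilt 0.06 t 6.5
[-0.001, -0.287, 0.002] [0.002, -0.0, -0.0] rows 2.8
```

View pics/c5.png

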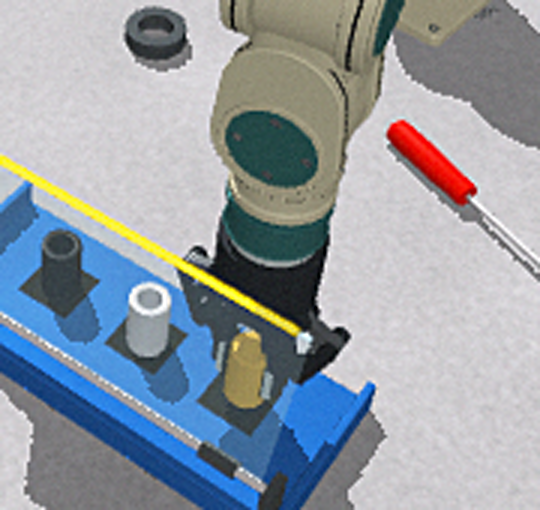

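The crop shows the brass sleeve held between the pads, its foot off the floor. The force also shows the added weight. Next I withdraw forward, letting the flap follow the hand shut, and lift.

drive_tool:
  series:
    - [0,-0.015,0,0,0,0]
    - [0,-0.03,0,0,0,0]
    - [0,-0.045,0,0,0,0]
    - [0,-0.06,0,0,0,0]
    - [0,-0.075,0,0,0,0]
    - [0,-0.09,0,0,0,0]
    - [0,-0.105,0,0,0,0]
    - [0,-0.12,0,0,0,0]
    - [0,-0.135,0,0,0,0]
    - [0,-0.15,0,0,0,0]

```text
clock: 7.33
tool_pos: [514.6, 218.4, 45.6]
tool_rot: [0.0, 0.666, 0.746, 0.0]
force: [-2.9, -0.3, -3.9]
gripper_width: 0.386
```

drive_tool:
  series:
    - [0,-0.015,0,0,0,0]
    - [0,-0.03,0,0,0,0]
    - [0,-0.045,0,0,0,0]
    - [0,-0.06,0,0,0,0]
    - [0,-0.075,0,0,0,0]
    - [0,-0.09,0,0,0,0]
    - [0,-0.105,0,0,0,0]
    - [0,-0.12,0,0,0,0]
    - [0,-0.14,0,0,0,0]
    - [0,-0.15,0,0,0,0]

```text
clock: 8.17
tool_pos: [453.9, 211.3, 45.3]
tool_rot: [-0.0, 0.666, 0.746, -0.001]
force: [-0.3, -0.0, -3.1]
gripper_width: 0.385
```

drive_tool:
  series:
    - [0,0,-0.03,0,0,0]
    - [0,0,-0.07,0,0,0]
    - [0,0,-0.12,0,0,0]
    - [0,0,-0.17,0,0,0]
    - [0,0,-0.22,0,0,0]
    - [0,0,-0.27,0,0,0]
    - [0,0,-0.3,0,0,0]
    - [0,0,-0.31,0,0,0]
    - [0,0,-0.31,0,0,0]

```text
clock: 8.92
tool_pos: [456.2, 211.9, 170.7]
tool_rot: [0.001, 0.666, 0.746, 0.001]
force: [0.6, -0.7, -3.2]
gripper_width: 0.386
```

```bash
python3 - <<'E'
from h import *
print(get_state()["force"],get_state()["gripper_width"]*85,get_state()["q"].round(2))
plan([([470,-35,170],1.685),([493,-281,170],1.685)])
E
```

```text
[ 0.64967908 -0.66939533 -3.24617681] 32.80821918470302 [ 0.31  0.11 -0.39  1.07  0.    0.19]
at [456.2 211.9 170.7] yaw 1.685 tilt 0.16 t 8.9167
[-0.617, -0.036, 0.001] [0.005, -0.001, 0.0] rows 5.9
[-0.618, -0.013, 0.0] [0.0, 0.0, 0.0] rows 5.9
```

drive_tool:
  series:
    - [-0.03,-0.002,0,0,0,0]
    - [-0.09,-0.005,0,0,0,0]
    - [-0.17,-0.01,0,0,0,0]
    - [-0.25,-0.015,0,0,0,0]
    - [-0.33,-0.02,0,0,0,0]
    - [-0.41,-0.024,0,0,0,0]
    - [-0.49,-0.028,0,0,0,0]
    - [-0.56,-0.032,0,0,0,0]
    - [-0.6,-0.035,0,0,0,0]
    - [-0.617,-0.036,0,0,0,0]

```text
clock: 9.75
tool_pos: [468.0, -37.8, 168.0]
tool_rot: [-0.001, 0.667, 0.745, -0.001]
force: [0.3, -0.3, -3.2]
gripper_width: 0.385
```

drive_tool:
  series:
    - [-0.03,-0.001,0,0,0,0]
    - [-0.09,-0.002,0,0,0,0]
    - [-0.17,-0.004,0,0,0,0]
    - [-0.25,-0.006,0,0,0,0]
    - [-0.33,-0.008,0,0,0,0]
    - [-0.41,-0.01,0,0,0,0]
    - [-0.49,-0.011,0,0,0,0]
    - [-0.56,-0.012,0,0,0,0]
    - [-0.6,-0.013,0,0,0,0]
    - [-0.618,-0.013,0,0,0,0]

```text
clock: 10.58
tool_pos: [492.4, -283.3, 168.8]
tool_rot: [-0.0, 0.666, 0.746, -0.0]
force: [0.7, 0.4, -3.7]
gripper_width: 0.384
```

```bash
python3 - <<'E'
from h import *
a=snap("scene","s4")
cv2.imwrite("pics/c6.png",cv2.resize(a[110:310,200:440],None,fx=2.5,fy=2.5,interpolation=cv2.INTER_CUBIC)[...,::-1])
s=get_state();p=s["tool_pos"];print(s["force"],s["wrist_torque"],s["gripper_width"]*85)
h=cv2.cvtColor(a,cv2.COLOR_RGB2HSV)[110:230,215:320];m=cv2.inRange(h,(14,60,60),(30,255,255))
n,l,st,c=cv2.connectedComponentsWithStats(m);print([(st[i,:4]+[215,110,0,0],st[i,4],c[i].round(1)+[215,110]) for i in range(1,n) if st[i,4]>20])
print("pred foot/top",proj("scene",[p[0],p[1],p[2]-27.5]),proj("scene",[p[0],p[1],p[2]+28.5]))
plan([([493,-281,65],1.685),([493,-281,57.5],1.685)])
E
```

```text
[ 0.93950447 -1.34284658 -4.197539  ] [-0.13137936 -0.02729872 -0.03164127] 33.17539194207922
[(array([223, 110,  14,   5]), np.int32(34), array([230.1, 111.7])), (array([256, 141,  14,  23]), np.int32(178), array([261.1, 153. ])), (array([307, 206,  13,  11]), np.int32(71), array([313.3, 211. ]))]
pred foot/top [263.68025208 160.37774281] [261.92665126 144.06665521]
at [ 492.5 -283.3  168.9] yaw 1.684 tilt 0.03 t 10.6333
[0.006, 0.002, 0.26] [-0.001, 0.0, -0.003] rows 2.5
[0.0, 0.0, 0.019] [0.0, 0.0, 0.0] rows 0.2
```

View pics/c6.png

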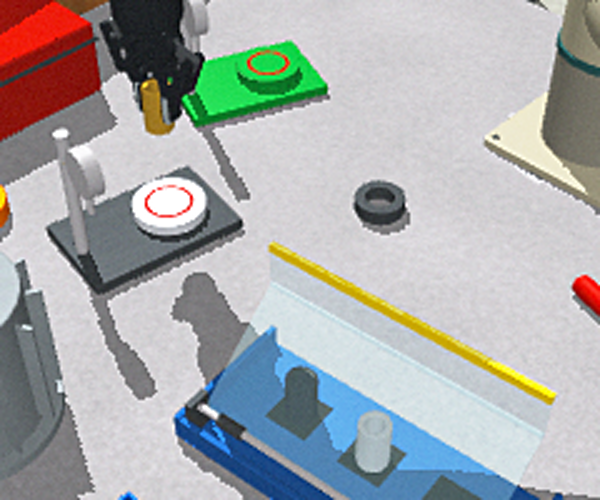

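The crop shows the flap shut again, the brass sleeve upright in the grip at (158,107), and the table ring below it at (170,202). I lower slowly to about 2 mm above the table.

drive_tool:
  series:
    - [0.006,0.002,0.03,0,0,0]
    - [0.006,0.002,0.08,0,0,0]
    - [0.006,0.002,0.13,0,0,0]
    - [0.006,0.002,0.18,0,0,0]
    - [0.006,0.002,0.22,0,0,0]
    - [0.006,0.002,0.25,0,0,0]
    - [0.006,0.002,0.265,0,0,0]
    - [0.006,0.002,0.27,0,0,0]
    - [0.006,0.002,0.273,0,0,0]
    - [0.006,0.002,0.273,0,0,0]

```text
clock: 11.47
tool_pos: [493.5, -279.0, 60.9]
tool_rot: [0.001, 0.665, 0.746, 0.0]
force: [-0.4, 0.3, -3.7]
gripper_width: 0.384
```

```bash
python3 - <<'E'
from h import *
a=snap("scene","s5"); cv2.imwrite("pics/c7.png",cv2.resize(a[120:230,210:320],None,fx=5,fy=5,interpolation=cv2.INTER_CUBIC)[...,::-1])
s=get_state();print(s["force"])
plan([([493,-281,57.5],1.685)])
E
```

```text
[ 0.48883909 -0.31197337 -2.88874873]
at [ 493.7 -279.3   61.3] yaw 1.685 tilt 0.11 t 11.5167
[-0.004, -0.002, 0.009] [0.003, 0.003, 0.001] rows 0.1
```

View pics/c7.png

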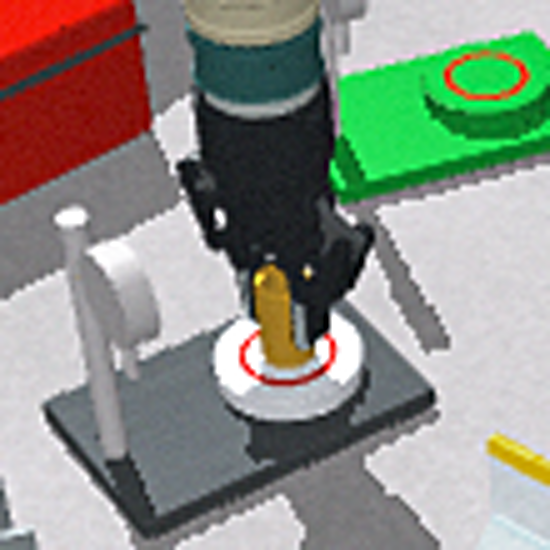

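The sleeve hovers in the middle of the ring at (288,355). The foot is about 3 mm above it, and the clear space to the dial is fine. I ease it down.

drive_tool:
  series:
    - [-0.003,0,0.002,0,0,0]
    - [-0.003,0,0.004,0,0,0]
    - [-0.003,0,0.006,0,0,0]
    - [-0.003,0,0.007,0,0,0]
    - [-0.003,0,0.008,0,0,0]
    - [-0.003,0,0.008,0,0,0]

```text
clock: 12.02
tool_pos: [493.1, -280.4, 57.5]
tool_rot: [0.0, 0.666, 0.746, -0.0]
force: [-0.6, -0.4, 0.5]
gripper_width: 0.38
```

The vertical force rose from about -3.3 to +0.5 N, so the foot is on the table. I release and lift.

drive_tool:
  series:
    - [0,0,0,0,0,0]
    - [0,0,0,0,0,0]
    - [0,0,0,0,0,0]
    - [0,0,0,0,0,0]
    - [0,0,0,0,0,0]
    - [0,0,0,0,0,0]
    - [0,0,0,0,0,0]
    - [0,0,0,0,0,0]
    - [0,0,0,0,0,0]
    - [0,0,0,0,0,0]
  fingers: 0

```text
clock: 12.85
tool_pos: [493.0, -280.2, 57.1]
tool_rot: [-0.0, 0.666, 0.746, 0.0]
force: [-0.1, 0.6, 0.3]
gripper_width: 1.0
```

drive_tool:
  series:
    - [0,0,-0.02,0,0,0]
    - [0,0,-0.05,0,0,0]
    - [0,0,-0.1,0,0,0]
    - [0,0,-0.17,0,0,0]
    - [0,0,-0.24,0,0,0]
    - [0,0,-0.31,0,0,0]
    - [0,0,-0.38,0,0,0]
    - [0,0,-0.43,0,0,0]
    - [0,0,-0.45,0,0,0]
    - [0,0,-0.45,0,0,0]

```text
clock: 13.68
tool_pos: [494.6, -281.3, 240.9]
tool_rot: [0.003, 0.666, 0.746, 0.0]
force: [1.0, -0.0, -0.5]
gripper_width: 0.999
```

drive_tool:
  series:
    - [0,-0.05,0,0,0,0]
    - [0,-0.1,0,0,0,0]
    - [0,-0.15,0,0,0,0]
    - [0,-0.2,0,0,0,0]
    - [0,-0.22,0,0,0,0]
    - [0,-0.22,0,0,0,0]

```text
clock: 14.18
tool_pos: [403.6, -289.5, 235.7]
tool_rot: [-0.002, 0.666, 0.746, 0.0]
force: [0.7, 0.5, -0.4]
gripper_width: 1.0
```

```bash
python3 - <<'E'
from h import *
a=snap("scene","s6"); cv2.imwrite("pics/c8.png",cv2.resize(a[130:310,220:440],None,fx=2.7,fy=2.7,interpolation=cv2.INTER_CUBIC)[...,::-1])
h=cv2.cvtColor(a,cv2.COLOR_RGB2HSV)[160:210,245:295];m=cv2.inRange(h,(14,60,60),(30,255,255))
n,l,st,c=cv2.connectedComponentsWithStats(m)
for i in range(1,n):
  if st[i,4]>20: x,y,w,hh=st[i,:4]; u=(245+x+w/2,160+y+hh/2); print(st[i],u,onz("scene",*u,58))
h=cv2.cvtColor(a,cv2.COLOR_RGB2HSV);k=np.zeros(h.shape[:2],np.uint8);k[200:280,300:430]=1
m=cv2.inRange(h,(22,150,120),(35,255,255))*k;p=np.argwhere(m)[:,::-1];print("yellow edge",p.min(0),p.max(0),p.mean(0))
print(get_state()["clock"],get_state()["force"])
E
```

```text
[ 15  13  13  21 218] (np.float64(266.5), np.float64(183.5)) [ 493.60276983 -280.12906256   58.        ]
yellow edge [308 207] [421 271] [366.49480969 239.82871972]
14.2333 [-0.2745996  -0.39944418  0.05257875]
```

View pics/c8.png

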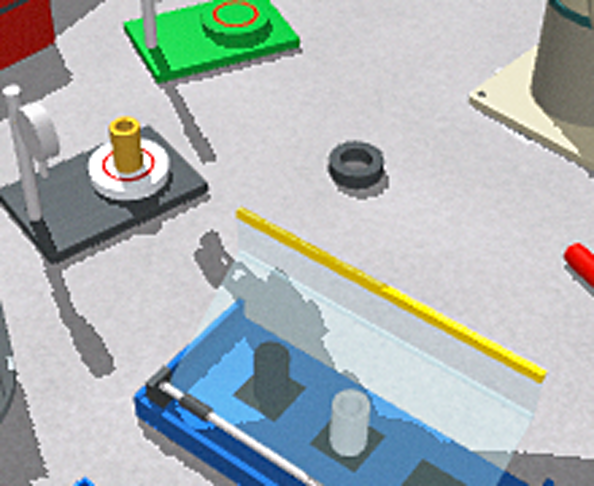

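The brass sleeve stands upright in the ring at (127,145), measured at (493.6, -280.1). The flap edge is back at its starting pixels and the hand is clear. I let the arm settle and hand in.

drive_tool:
  series:
    - [0,0,0,0,0,0]
    - [0,0,0,0,0,0]
    - [0,0,0,0,0,0]
    - [0,0,0,0,0,0]

```text
clock: 14.57
tool_pos: [406.2, -290.2, 237.0]
tool_rot: [0.0, 0.665, 0.747, 0.0]
force: [-0.2, -1.0, -0.2]
gripper_width: 1.002
```

```bash
python3 -c "
from bench import *
print(get_state()['force']);print(job_done())"
```

```text
[-0.16977369 -0.95870296 -0.19721098]
the job is handed in; nothing more can be done
None
```

The brass sleeve now stands on the round table of the dial gauge stand, and the job is handed in at about 14.6 s of the 42 s allowed. `job_done()` gives no verdict, so the result rests on my own checks.

I pushed the flap back with the open hand, gripped the brass sleeve at the +y end of the row, and lifted it 10 mm. I then drew it out under the closing flap, set it down until the force showed contact, let go and backed away.

Last checks:
- **Sleeve position:** it stands upright about 1 mm from the measured table centre, (493.6, -280.1) against (493, -281).
- **Flap:** its yellow edge is back within about 1–2 px of where it was when shut at the start.
- **Hand:** the gripper is open and clear, with only about 1 N of noise on the wrist.

The grasp and the placing checks agreed with the plan. One early fit, to the table's outer rim in the scene view, was off by about 25 mm because its colour mask caught other grey pixels. I used the red ring instead, where both views agreed within 1 mm.

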